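# Check the travel of a trolley brake lever

### The arm

A 7-joint arm with a two-finger parallel gripper is mounted at the origin on a cart in front of the work surface, level with it; the furniture and walls round the work are solid. World frame = base frame: x ahead of the robot, y to its left, z up, the work surface at z = 0. Lengths are in m, angles in rad, forces in N, time in s.
With the tool pointing down it reaches from about 0.425 to 0.925 m from the base axis. Payload 6.8 kg.
Tool frame: the origin (TCP) lies between the finger pads; the fingertips stand r.tip_reach ahead of it and the grasp point (between the pads) lies 11 mm behind it (r.tip_reach is the distance from the TCP to the fingertips, in m); z points along the fingers, y is the direction in which the jaws open and shut (so a half turn about z gives the same grasp; the last joint's range is limited). The gripper opens to 85 mm and grips with 20 to 120 N. Pads are 22 mm wide; open, the fingers measure 114 mm over their backs; the gripper's body (76 mm by 85 mm) begins 54 mm behind the grasp point. The pads swing forward as they close: fully open they stand 13 mm farther back than shut.
Start: joints at [1.196, 0.477, 0.022, 1.555, -0.011, 1.109, -0.083], TCP at [0.178, -0.651, 0.211] pointing down, gripper open.
Joint ranges: [-2.96, 2.96], [-0.34, 2.1], [-1.41, 1.46], [0.24, 2.44], [-1.37, 4.51], [0.17, 1.92], [-2.96, 2.96]. Speed limits (rad/s): [2.39, 2.39, 3.14, 3.14, 3.14, 3.14, 3.14].

### API

Orientations are given as a rotation vector (axis times angle).
In Python, from bench import r, eyes, spotter gives the robot as it stands.
- The arm moves only by the tool carry_out, never from a script. Its argument "series" is text: rows parted by semicolons, each of 5 numbers parted by spaces: the shift along the tool's x, y, z in cm, then the turn about the tool's z in rad, then the opening, from 0 (shut) to 1 (fully open). In form: x y z yaw gripper; .... A call has 1 to 8 rows; each row shifts and turns the commanded pose from where the row before left it, along the tool's axes as they then stand; what a row does not reach is not made up. A row lasts 1/8 s, in which the tool goes at most 62.5 mm and 10.7 degrees, less where a joint would pass 70% of its speed; a pose out of reach is approached as far as the arm can. A call with a gripper value outside its range is refused whole. The fingers move at their own pace and stop on an object; "grip_force" is the grip in N (left out, the last holds). Time passes only in rows, so rows that do not move let the fingers close. It gives the time, the measured TCP pose, the force and the opening at its end, in the units of the state.
- r.get_obs(): the state, without advancing time (a new reading comes with each control period).
- eyes.grab_frame(name): name is "scene" or "top" or "wrist"; returns a dict with "color" (420x560x3 uint8, blue, green, red), "intrinsics" (3x3 intrinsics, pixels), "D" ([k1, k2, p1, p2, k3] as OpenCV has them; the pictures are not rectified), "R" (3x3) and "t" (3): a world point X has camera coordinates R X + t; the wrist camera has in their place "T_tool_cam" (4x4, takes a point from camera to tool coordinates, whose origin is the TCP and whose axes are the flange's). Camera axes: x right, y down, z forward; pixel columns grow to the right and rows downward; lengths in m; the calibration is good to about 2 mm. A picture is of the moment at which its call begins: read the wrist's pose just before it. There is no depth.
- r.hand_in(): hands the job in, once; it reports no verdict.
Trained networks look in a picture, given as the dict that the camera call returned (one of the last four; its "shot" number tells which), for a name from the list of things; names that differ only in an ending like _2 or _b are one class to them, and where a whole thing is asked for, a point or a joint stands for the part that bears it (a point fixed in the world has none). Each returns a list of dicts, best first, with "confidence" (0 to 1); they miss things now and then, are a little off and sometimes report something else, mostly with a low value. They report only what shows in the picture. A call takes as long as a camera call.
- spotter.search_frame(picture, query): "uv" ([column, row] in pixels, amid what is visible of it).
- spotter.trace(picture, query): "pixels" (420x560 bool, what is visible of it) and "uv" ([column, row] in pixels, amid what is visible of it).
- spotter.mark_of(picture, query): "uv" ([column, row] in pixels: a listed point, or the origin of a listed thing).
The state is a dict: "clock": time; "joints": joint angles; "qvel": joint speeds; "tau": joint torques, N m; "tcp_pos": TCP position; "orientation": TCP orientation; "contact_force": force on the tool from outside, world axes, zero at the start; "moment": the same for the moment, N m; "grip_width": finger opening in m.
Only numpy, scipy, OpenCV 4.12 (cv2) and the standard library are available. Lean on these libraries where they do the work, as an engineer would, in place of code of your own. Each camera call takes 0.05 s, during which the arm holds its last target.

### The job

Two push-handle grips from the lab's trolleys are standing in bench stands, each with a sprung hand lever in front of its bar. Check the brake lever, which is the longer of the two: with the outside of the fingers press it gently in towards its bar until it comes up against its own stop, still short of the bar, keep it there for a good second, then let it spring all the way back out. Do not squeeze it against the bar, touch the bar or reach behind the lever, and leave the short lever and the things standing around alone.

Things in the scene. Friction and masses are not known exactly. Their poses are not given: they have to be found in the camera images.
- long: Bench stand with the long lever, left or right of the other. Fixed; base 110 x 240 x 12 mm, two end posts (nothing over 140 mm high), level 32 mm bar along its y axis at z 115 mm. Origin: centre of the base's underside; x points from the lever across to the bar, within 0.35 rad of straight ahead; z up. Lever in front of the bar: pivot at [-45, 70, 115] mm, it reaches towards -y.
- short: Bench stand with the short lever, to be left alone. Fixed; base 110 x 240 x 12 mm, two end posts (nothing over 140 mm high), level 32 mm bar along its y axis at z 115 mm. Origin: centre of the base's underside; x points from the lever across to the bar, within 0.35 rad of straight ahead; z up. Lever in front of the bar: pivot at [-45, 70, 115] mm, it reaches towards -y.
- long_lever (a joint): Swing of the long lever about its upright pivot, rad: 0 = out, at rest (leaning 0.28 rad away from the bar, free end farthest out); grows as it is pressed in; 0.28 = against its stop, parallel to the bar with a 24 mm gap left. A spring pushes it out: at the press point about 3 N to start it, 8 N at the stop, beyond that rigid. Over 35 N is forcing it.
- short_lever (a joint): Swing of the short lever, same meaning: 0 = out at rest, 0.28 = at its stop. Leave it at 0.
- long_press (a point): Where to press: on the long lever's outer face, 120 mm from the pivot, 35 mm before the free end, at half height (z 115 mm), 8 mm out from the pivot's line. Lever: aluminium blade 155 mm long, 22 mm high, 13 mm thick with a black rubber lining on the bar side, ball end 22 mm. The point moves with it; x points square into the face towards the bar, y along the lever to the pivot.
- long_pivot (a point): Pivot of the long lever, on its upright axis at half the lever's height. Pressing turns the lever anticlockwise seen from above.
- short_press (a point): The like point on the outer face of the short lever (85 mm long), 50 mm from its pivot; to tell where it is and keep off it.
- media_100_wine: Small glass bottle with a blue screw cap, 46 mm wide, 86 mm high, loose, between the stands; origin at the centre of its base. To be left alone.
- conical_flask: Conical glass flask, 63 mm wide, 109 mm high, loose, behind and between the stands; origin at the centre of its base. To be left alone.
- petri_dish_1: Round flat dish, 63 mm across, 15 mm high, loose, in front of the stands; origin at the centre of its underside. To be left alone.
- marker_1: Marker pen, 140 mm long, 18 mm high, lying loose in front of the stands; origin under its middle. To be left alone.

How it is judged:
By the outcome, as a careful person would: the job done as asked, in the order asked, and still so for the second after the job is handed in, with the robot touching nothing.
It also fails if it takes over 40 s, if anything falls off the work surface, if the arm or the gripper's body presses on something with over 40 N, if the wrist force passes 120 N, or if a joint passes its speed limit or range.

## Working session

There is one attempt and no reset: what is moved stays moved. The work goes in short steps, Python scripts to look and compute and a tool call to move; the robot and the scene stay as the last step left them, time stands still between calls to the robot, and variables do not carry over. Pictures are saved under pics/ and viewed, and the job is handed in when it is done.

Besides the shell and the picture viewer there is one more tool, called after "Request:" as a command line: name --argument value ..., lists and objects as JSON in quotes. carry_out: Moves the arm, as the interface text tells. Its arguments: {"type":"object","properties":{"series":{"type":"string"},"grip_force":{"type":"number"}},"required":["series"]}

```bash
mkdir -p pics; ls
cat > h.py <<'E'
import numpy as np, cv2
from bench import r, eyes, spotter
E
python3 - <<'E'
from h import *
o=r.get_obs(); print(o, r.tip_reach)
for n in ["scene","top"]:
    f=eyes.grab_frame(n); cv2.imwrite(f"pics/{n}0.png",f["color"])
    print(n,f["R"],f["t"],f["intrinsics"],f["D"])
    for q in ["long_press","long_pivot","short_press","long","short","media_100_wine","conical_flask","petri_dish_1","marker_1"]:
        print(q,[(np.round(d["uv"],1),round(d["confidence"],2)) for d in spotter.mark_of(f,q)])
E
```

```text
pics
{'clock': 0.0, 'joints': array([ 1.19590743,  0.47780743,  0.02234741,  1.55644544, -0.01148009,
        1.10929403, -0.08305933]), 'qvel': array([-2.42374886e-04, -4.28864203e-05,  1.74937689e-05,  3.44598025e-04,
       -2.53368930e-04, -1.26094082e-03, -4.38950747e-04]), 'tau': array([-9.21432656e-04, -5.96444035e+01,  1.60764646e+00, -2.81191581e+01,
        1.24220521e-02,  9.43472085e-03, -1.51022005e-05]), 'tcp_pos': array([ 0.17776198, -0.65052564,  0.21022353]), 'orientation': array([-3.11190346e+00, -4.17692475e-01,  6.24479337e-04]), 'contact_force': array([ 0.95275482, -0.23819447, -0.44354406]), 'moment': array([-0.0014722 ,  0.02091596, -0.00541755]), 'grip_width': 0.0848004768229057} 0.008
scene [[-0.73775935 -0.67497093  0.01119761]
 [-0.33690969  0.35377502 -0.87254519]
 [ 0.5849812  -0.64750095 -0.48840507]] [0.41356495 0.25267005 0.68745579] [[403.07866494   0.         276.85741278]
 [  0.         403.07866494 211.11966461]
 [  0.           0.           1.        ]] [-0.11872261  0.          0.          0.          0.        ]
long_press [(array([226.6, 222.7]
[... 439 characters left out ...]
0240349  0.00184228 -0.97930048]] [0.00315474 0.55273933 1.1174143 ] [[458.34288246   0.         273.2925529 ]
 [  0.         458.34288246 214.09274469]
 [  0.           0.           1.        ]] [-0.14526195  0.          0.          0.          0.        ]
long_press [(array([208.1, 212.2]), 0.57)]
long_pivot [(array([155.9, 212.8]), 0.84)]
short_press [(array([354.7, 237. ]), 0.6)]
long [(array([184.3, 196.7]), 0.91), (array([276.1, 202.7]), 0.3)]
short [(array([348.6, 218.7]), 0.63)]
media_100_wine [(array([274.1, 203.5]), 0.64)]
conical_flask [(array([271. , 153.5]), 0.73)]
petri_dish_1 [(array([324.8, 299.4]), 0.9), (array([353.9, 236.3]), 0.19)]
marker_1 [(array([225.1, 298.3]), 0.65)]
```

View pics/scene0.png

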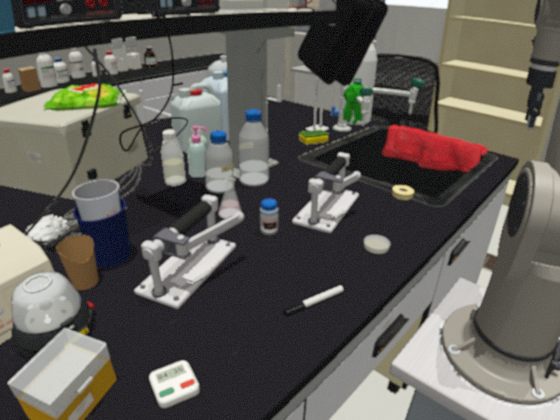

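View pics/top0.png

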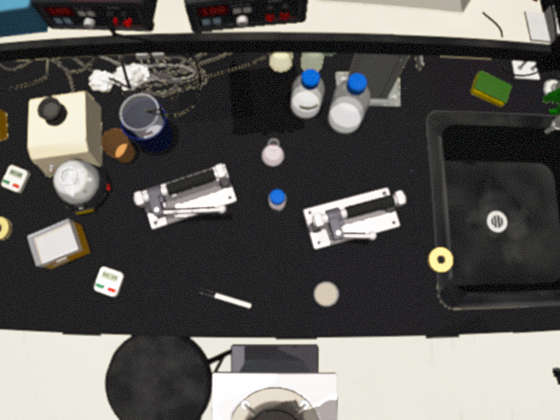

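```bash
cat >> h.py <<'E'
def ray(f,uv):
    p=cv2.undistortPoints(np.array([[uv]],float),f["intrinsics"],f["D"])[0,0]
    return -f["R"].T@f["t"], f["R"].T@np.array([p[0],p[1],1])
def atz(f,uv,z):
    c,d=ray(f,uv); return c+d*(z-c[2])/d[2]
def proj(f,X):
    return cv2.projectPoints(np.atleast_2d(np.array(X,float)),cv2.Rodrigues(f["R"])[0],f["t"],f["intrinsics"],f["D"])[0][:,0]
E
python3 - <<'E'
from h import *
Z=dict(long_press=.115,long_pivot=.115,short_press=.115,long=0,short=0,media_100_wine=0,conical_flask=0,petri_dish_1=0,marker_1=0)
for k in range(2):
  for n in ["scene","top"]:
    f=eyes.grab_frame(n)
    for q,z in Z.items():
        m=spotter.mark_of(f,q)
        if m: print(n,q,np.round(atz(f,m[0]["uv"],z),4),round(m[0]["confidence"],2))
E
```

```text
scene long_press [0.5586 0.2768 0.115 ] 0.72
scene long_pivot [0.5478 0.2827 0.115 ] 0.87
scene short_press [ 0.4818 -0.1876  0.115 ] 0.61
scene long [0.628  0.2303 0.    ] 0.93
scene short [ 0.5664 -0.1878  0.    ] 0.71
scene media_100_wine [ 0.5849 -0.0006  0.    ] 0.94
scene conical_flask [0.715  0.0135 0.    ] 0.91
scene petri_dish_1 [ 0.3665 -0.1354  0.    ] 0.84
scene marker_1 [0.3367 0.1399 0.    ] 0.65
top long_press [0.5532 0.1696 0.115 ] 0.68
top long_pivot [0.5414 0.2979 0.115 ] 0.64
top short_press [ 0.4856 -0.1939  0.115 ] 0.49
top long [0.6105 0.2396 0.    ] 0.8
top short [ 0.5454 -0.1997  0.    ] 0.76
top media_100_wine [ 0.5934 -0.0041  0.    ] 0.65
top conical_flask [0.7361 0.0044 0.    ] 0.94
top petri_dish_1 [ 0.3514 -0.1234  0.    ] 0.92
top marker_1 [0.352  0.1263 0.    ] 0.76
scene long_press [0.5441 0.175  0.115 ] 0.85
scene long_pivot [ 0.48   -0.1793  0.115 ] 0.27
scene short_press [ 0.4847 -0.1976  0.115 ] 0.63
scene long [0.6115 0.2334 0.    ] 0.93
scene short [ 0.5701 -0.2104  0.    ] 0.83
scene media_100_wine [ 0.5936 -0.0016  0.    ] 0.95
scene conical_flask [0.7215 0.0069 0.    ] 0.7
scene petri_dish_1 [ 0.3579 -0.1319  0.    ] 0.78
scene marker_1 [0.3431 0.1294 0.    ] 0.61
top long_press [0.5429 0.1646 0.115 ] 0.81
top long_pivot [0.5449 0.2858 0.115 ] 0.97
top short_press [ 0.4805 -0.1886  0.115 ] 0.73
top long [0.6043 0.2405 0.    ] 0.93
top short [ 0.552  -0.2064  0.    ] 0.76
top media_100_wine [ 0.5936 -0.0035  0.    ] 0.9
top conical_flask [0.7361 0.0033 0.    ] 0.74
top petri_dish_1 [ 0.3518 -0.1339  0.    ] 0.83
top marker_1 [0.348  0.1335 0.    ] 0.87
```

Run:
```python
from h import *
f=eyes.grab_frame("top"); c=f["color"][150:245,120:250]; cv2.imwrite("pics/topz.png",cv2.resize(c,None,fx=6,fy=6,interpolation=cv2.INTER_CUBIC))
f=eyes.grab_frame("scene"); c=f["color"][190:310,130:255]; cv2.imwrite("pics/scz.png",cv2.resize(c,None,fx=5,fy=5,interpolation=cv2.INTER_CUBIC))
```

```text
(no output)
```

View pics/topz.png

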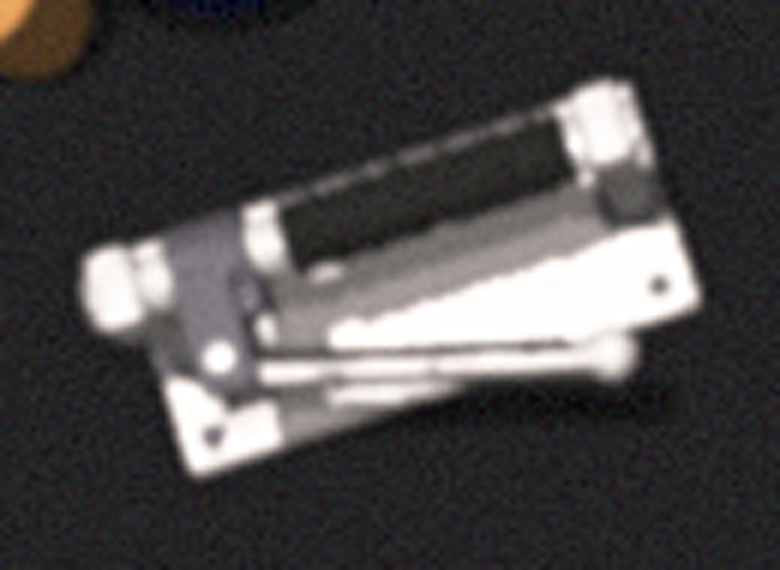

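View pics/scz.png

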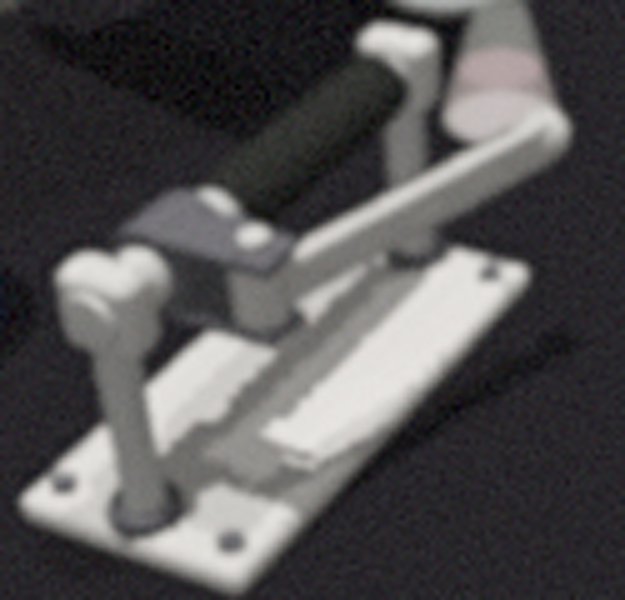

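```bash
cat >> h.py <<'E'
def W(p,P):
    c,s=np.cos(p[2]),np.sin(p[2]); P=np.atleast_2d(P)
    return np.c_[p[0]+c*P[:,0]-s*P[:,1], p[1]+s*P[:,0]+c*P[:,1], P[:,2]]
def lev(a,along,out,z=.115):  # point on lever at swing a
    t=.28-a; d=np.array([-np.sin(t),-np.cos(t)]); n=np.array([-np.cos(t),np.sin(t)])
    q=np.array([-.045,.07])+along*d+out*n
    return [q[0],q[1],z]
E
python3 - <<'E'
from h import *
from scipy.optimize import least_squares
T=eyes.grab_frame("top"); S=eyes.grab_frame("scene")
ob=[(T,[195,476],[-.055,.12,.012],6,(120,150)),(T,[703,303],[-.055,-.12,.012],6,(120,150)),
(T,[612,355],lev(0,.15,0),6,(120,150)),(T,[220,357],[-.045,.07,.132],6,(120,150)),
(S,[240,585],[-.055,.12,.006],5,(130,190)),(S,[20,500],[.055,.12,.006],5,(130,190)),(S,[530,270],[-.055,-.12,.008],5,(130,190)),(S,[550,135],lev(0,.15,0),5,(130,190))]
def res(p): return np.concatenate([proj(f,W(p,P))[0]-((np.array(u)+.5)/s-.5+np.array(o)) for f,u,P,s,o in ob])
s=least_squares(res,[.61,.235,.24]); p=s.x
print(p, np.round(s.fun.reshape(-1,2),1))
print("press",W(p,lev(0,.12,.008)),"stop",W(p,lev(.28,.12,.008)),"tip",W(p,lev(0,.155,0)),"pivot",W(p,[[-.045,.07,.115]]))
for n,f,o,k,h in (("top",T,(120,150),6,(95,130)),("sc",S,(130,190),5,(120,125))):
    im=cv2.resize(f["color"][o[1]:o[1]+h[0],o[0]:o[0]+h[1]],None,fx=k,fy=k,interpolation=cv2.INTER_CUBIC)
    def line(Ps,c,cl=True):
        q=(proj(f,W(p,Ps))-np.array(o)+.5)*k-.5
        cv2.polylines(im,[np.round(q).astype(int)],cl,c,1)
    line([[x,y,.012] for x,y in((-.055,-.12),(-.055,.12),(.055,.12),(.055,-.12))],(0,0,255))
    for z in (.104,.126): line([lev(0,a,b,z) for a,b in((0,.008),(.155,.008),(.155,-.005),(0,-.005))],(0,255,0))
    for x in (-.016,.016): 
        line([[x+.0,.12,.115],[x+.0,-.12,.115]],(255,0,0),False); line([[x+.016,.12,.131],[x+.016,-.12,.131]],(255,0,255),False)
    q=(proj(f,W(p,lev(0,.12,.008)))-np.array(o)+.5)*k-.5; cv2.circle(im,tuple(np.round(q[0]).astype(int)),5,(0,0,255),-1)
    cv2.imwrite(f"pics/fit_{n}.png",im)
E
```

```text
[0.61333252 0.23192704 0.32115216] [[ 0.1 -1. ]
 [ 0.8  0.4]
 [-1.4 -0.4]
 [ 1.6  0.1]
 [ 0.1  0.2]
 [ 0.8  1.1]
 [ 1.3  0.5]
 [-2.1  0.5]]
press [[0.5454807  0.16391588 0.115     ]] stop [[0.57882529 0.16775344 0.115     ]] tip [[0.55491385 0.12927463 0.115     ]] pivot [[0.54853706 0.28414341 0.115     ]]
```

View pics/fit_top.png

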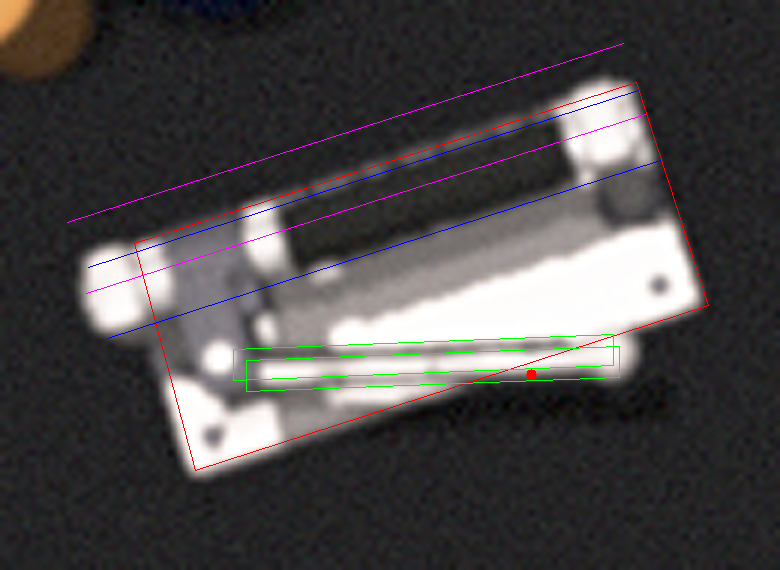

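View pics/fit_sc.png

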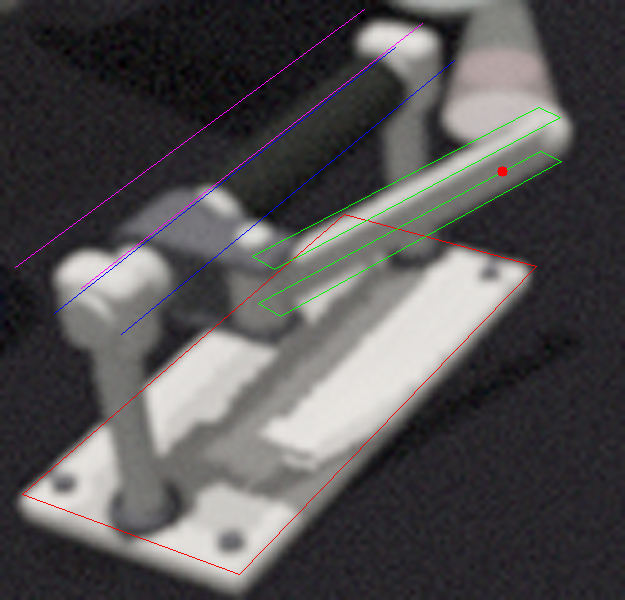

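```bash
cat >> h.py <<'E'
from scipy.spatial.transform import Rotation as Ro
def plan(wps):
    """wps: list of (x,y,z,angle of tool y in world, rows); prints rows in tool axes"""
    o=r.get_obs(); R=Ro.from_rotvec(o["orientation"]).as_matrix(); p=o["tcp_pos"].copy()
    th=np.arctan2(R[1,1],R[0,1]); print("now",p.round(4),"yang",round(th,3),"tilt",R[:,2].round(3),"q",o["joints"].round(2))
    for x,y,z,a,n in wps:
        turn=-(a-th); d=(np.array([x,y,z])-p)
        # each row shift in axes as then stand
        for i in range(n):
            dl=R.T@d/n*100; print(np.round(dl,2),round(turn/n,3),end=" ; ")
            R=R@Ro.from_rotvec([0,0,turn/n]).as_matrix()
        print(); p=np.array([x,y,z]); th=a
E
python3 - <<'E'
from h import *
plan([(.45,-.40,.22,-.9,7),(.47,-.12,.22,-.4,7),(.47,.165,.22,.03,7)])
E
```

```text
now [ 0.178  -0.6511  0.2112] yang -1.304 tilt [ 0. -0. -1.] q [ 1.2   0.48  0.02  1.56 -0.01  1.11 -0.08]
[ 4.69 -2.44 -0.13] -0.058 ; [ 4.83 -2.16 -0.13] -0.058 ; [ 4.94 -1.88 -0.13] -0.058 ; [ 5.04 -1.59 -0.13] -0.058 ; [ 5.13 -1.3  -0.13] -0.058 ; [ 5.19 -1.   -0.13] -0.058 ; [ 5.24 -0.7  -0.13] -0.058 ; 
[ 2.71 -2.96 -0.  ] -0.071 ; [ 2.91 -2.75 -0.  ] -0.071 ; [ 3.1  -2.54 -0.  ] -0.071 ; [ 3.28 -2.31 -0.  ] -0.071 ; [ 3.43 -2.07 -0.  ] -0.071 ; [ 3.57 -1.82 -0.  ] -0.071 ; [ 3.69 -1.56 -0.  ] -0.071 ; 
[ 3.75 -1.59 -0.  ] -0.061 ; [ 3.84 -1.35 -0.  ] -0.061 ; [ 3.92 -1.11 -0.  ] -0.061 ; [ 3.98 -0.87 -0.  ] -0.061 ; [ 4.02 -0.63 -0.  ] -0.061 ; [ 4.05 -0.38 -0.  ] -0.061 ; [ 4.07 -0.13 -0.  ] -0.061 ;
```

Request:
carry_out --series "4.7 -2.4 -0.1 -0.06 0; 4.8 -2.2 -0.1 -0.06 0; 4.9 -1.9 -0.1 -0.06 0; 5.0 -1.6 -0.1 -0.06 0; 5.1 -1.3 -0.1 -0.06 0; 5.2 -1.0 -0.1 -0.06 0; 5.2 -0.7 -0.1 -0.06 0; 0 0 0 0 0" --grip_force 30

```text
clock: 4.2
tcp_pos: [0.4509, -0.3939, 0.2185]
orientation: [-2.953, -1.071, -0.005]
contact_force: [-0.2, 0.5, -0.8]
grip_width: 0.0
```

Run:
```python
from h import *
plan([(.47,-.12,.22,-.4,7),(.47,.165,.22,.03,7)])
```

```text
now [ 0.4509 -0.3939  0.2185] yang -0.875 tilt [ 0.002  0.002 -1.   ] q [ 0.77  0.35 -0.19  1.73  0.07  1.07 -0.32]
[ 2.72 -2.83 -0.01] -0.068 ; [ 2.9  -2.64 -0.01] -0.068 ; [ 3.08 -2.43 -0.01] -0.068 ; [ 3.23 -2.22 -0.01] -0.068 ; [ 3.38 -2.   -0.01] -0.068 ; [ 3.5  -1.76 -0.01] -0.068 ; [ 3.62 -1.52 -0.01] -0.068 ; 
[ 3.75 -1.59  0.01] -0.061 ; [ 3.84 -1.35  0.01] -0.061 ; [ 3.92 -1.11  0.01] -0.061 ; [ 3.98 -0.87  0.01] -0.061 ; [ 4.02 -0.63  0.01] -0.061 ; [ 4.05 -0.38  0.01] -0.061 ; [ 4.07 -0.13  0.01] -0.061 ;
```

Request:
carry_out --series "2.7 -2.8 0 -0.07 0; 2.9 -2.6 0 -0.07 0; 3.1 -2.4 0 -0.07 0; 3.2 -2.2 0 -0.07 0; 3.4 -2.0 0 -0.07 0; 3.5 -1.8 0 -0.07 0; 3.6 -1.5 0 -0.06 0"

```text
clock: 5.08
tcp_pos: [0.4667, -0.1244, 0.2183]
orientation: [2.62, 1.733, 0.0]
contact_force: [0.6, -0.5, 0.2]
grip_width: 0.0001
```

Request:
carry_out --series "3.75 -1.6 0 -0.06 0; 3.8 -1.35 0 -0.06 0; 3.9 -1.1 0 -0.06 0; 4.0 -0.9 0 -0.06 0; 4.0 -0.6 0 -0.06 0; 4.0 -0.4 0 -0.06 0; 4.0 -0.1 0 -0.06 0; 0 0 0 0 0"

```text
clock: 6.08
tcp_pos: [0.4685, 0.1612, 0.2185]
orientation: [-2.196, -2.245, -0.002]
contact_force: [0.2, 0.4, -0.5]
grip_width: 0.0004
```

Run:
```python
from h import *
from scipy.optimize import least_squares
o=r.get_obs(); w=eyes.grab_frame("wrist")
R=Ro.from_rotvec(o["orientation"]).as_matrix(); M=np.eye(4); M[:3,:3]=R; M[:3,3]=o["tcp_pos"]
C=np.linalg.inv(M@w["T_tool_cam"]); w=dict(w); w["R"]=C[:3,:3]; w["t"]=C[:3,3]
print(o["clock"])
import pickle; pickle.dump(w,open("w.pkl","wb"))
p=[.6135,.232,.315]
im=w["color"].copy()
def line(Ps,c,cl=True): cv2.polylines(im,[np.round(proj(w,W(p,Ps))).astype(int)],cl,c,1)
line([[x,y,.012] for x,y in((-.055,-.12),(-.055,.12),(.055,.12),(.055,-.12))],(0,0,255))
for z in (.104,.126): line([lev(0,a,b,z) for a,b in((0,.008),(.155,.008),(.155,-.005),(0,-.005))],(0,255,0))
cv2.imwrite("pics/w1.png",w["color"]); cv2.imwrite("pics/w1o.png",cv2.resize(im,None,fx=1.4,fy=1.4))
plan([(.50,.164,.22,.03,1)])
```

```text
6.075
now [0.4687 0.1588 0.2182] yang 0.019 tilt [ 0.  0. -1.] q [ 0.13  0.24 -0.67  1.93  0.17  1.03 -0.59]
[ 0.46  3.14 -0.18] -0.011 ;
```

View pics/w1o.png

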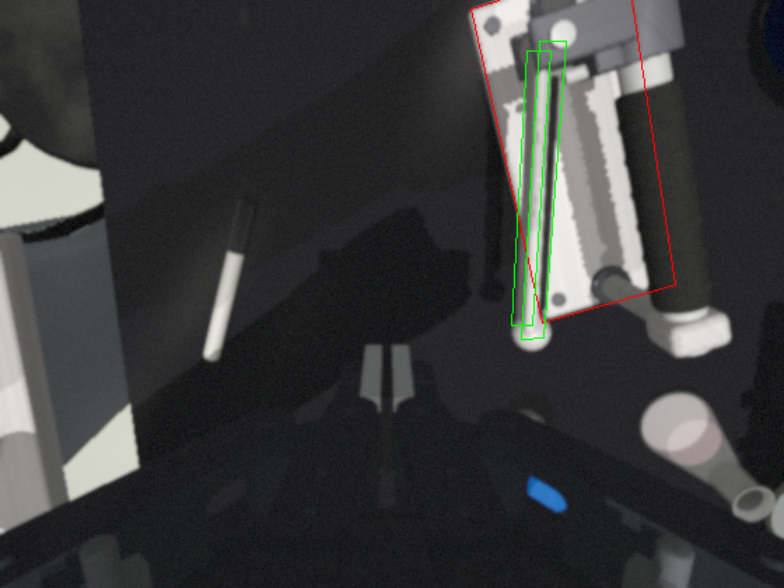

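Run:
```python
from h import *
import pickle
from scipy.optimize import least_squares
w=pickle.load(open("w.pkl","rb"))
T=eyes.grab_frame("top"); S=eyes.grab_frame("scene")
k=(0,0)
ob=[(T,[195,476],[-.055,.12,.012],6,(120,150)),(T,[703,303],[-.055,-.12,.012],6,(120,150)),
(T,[612,355],lev(0,.155,0),6,(120,150)),(T,[220,357],[-.045,.07,.132],6,(120,150)),
(S,[240,585],[-.055,.12,.006],5,(130,190)),(S,[20,500],[.055,.12,.006],5,(130,190)),(S,[530,270],[-.055,-.12,.008],5,(130,190)),(S,[550,135],lev(0,.155,0),5,(130,190)),
(w,[544,321],[-.055,-.12,.012],1.4,k),(w,[472,11],[-.055,.12,.012],1.4,k),(w,[564,32],[-.045,.07,.132],1.4,k),(w,[531,333],lev(0,.155,0),1.4,k)]
def res(p): return np.concatenate([proj(f,W(p,P))[0]-((np.array(u)+.5)/s-.5+np.array(o)) for f,u,P,s,o in ob])
for sub in ([*range(12)],[*range(8)],[8,9,10,11]):
    s=least_squares(lambda p:res(p).reshape(-1,2)[sub].ravel(),[.61,.235,.3]); p=s.x
    print(p.round(4),s.fun.reshape(-1,2).round(1).tolist())
    print("press",W(p,lev(0,.12,.008)),"stop",W(p,lev(.28,.12,.008)))
im=T["color"]; cv2.imwrite("pics/top1.png",im)
c=S["color"][130:330,130:400]; cv2.imwrite("pics/sc1.png",cv2.resize(c,None,fx=2.8,fy=2.8))
print(r.get_obs()["tcp_pos"],r.get_obs()["clock"])
```

```text
[0.6147 0.233  0.3165] [[-0.4, -1.6], [0.4, 0.1], [0.1, -0.9], [1.1, -0.6], [-1.0, 0.1], [-0.1, 0.8], [0.7, 0.6], [-1.2, -0.3], [0.1, -0.3], [0.2, -2.2], [-1.2, 3.3], [0.1, -2.0]]
press [[0.54654676 0.16526907 0.115     ]] stop [[0.57990894 0.16895051 0.115     ]]
[0.6134 0.2331 0.3217] [[-0.3, -1.0], [0.3, 0.3], [0.2, -0.5], [1.2, 0.1], [-0.3, 0.5], [0.3, 1.3], [0.9, 0.7], [-0.9, -0.2]]
press [[0.54555888 0.1650483  0.115     ]] stop [[0.57890136 0.1689041  0.115     ]]
[0.615  0.2329 0.3152] [[0.1, -0.3], [0.6, -2.3], [-0.7, 3.2], [0.3, -2.1]]
press [[0.54672795 0.16533608 0.115     ]] stop [[0.58009463 0.16897658 0.115     ]]
[0.46900122 0.15656336 0.2180208 ] 6.225
```

View pics/sc1.png

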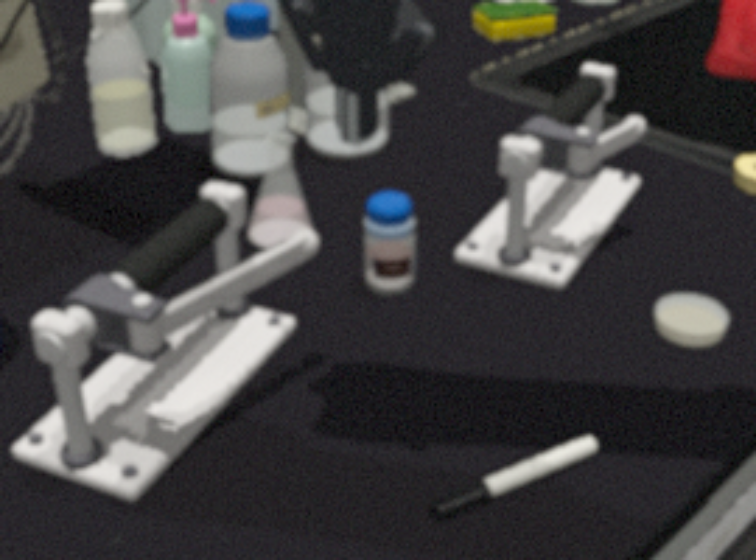

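Request:
carry_out --series "0.3 1.0 1.9 -0.01 0; 0.3 1.0 1.9 0 0; 0.2 0.9 1.9 0 0; 0 0 1.9 0 0; 0 0 1.9 0 0; 0 0 1.8 0 0; 0 0 0 0 0; 0 0 0 0 0"

```text
clock: 7.22
tcp_pos: [0.4981, 0.1665, 0.1056]
orientation: [2.192, 2.25, 0.001]
contact_force: [-0.6, 0.4, 0.6]
grip_width: 0.0005
```

Run:
```python
from h import *
plan([(.52,.165,.105,.037,1)])
S=eyes.grab_frame("scene"); c=S["color"][170:320,130:330]; cv2.imwrite("pics/sc2.png",cv2.resize(c,None,fx=3.9,fy=3.9))
w=eyes.grab_frame("wrist"); cv2.imwrite("pics/w2.png",w["color"])
print(r.get_obs()["tcp_pos"],r.get_obs()["clock"])
```

```text
now [0.4981 0.1665 0.1056] yang 0.026 tilt [ 0.001  0.    -1.   ] q [ 0.05  0.43 -0.61  1.98  0.33  0.83 -0.71]
[-0.21  2.18  0.06] -0.011 ; 
[0.49841808 0.16656755 0.10593473] 7.325
```

View pics/sc2.png

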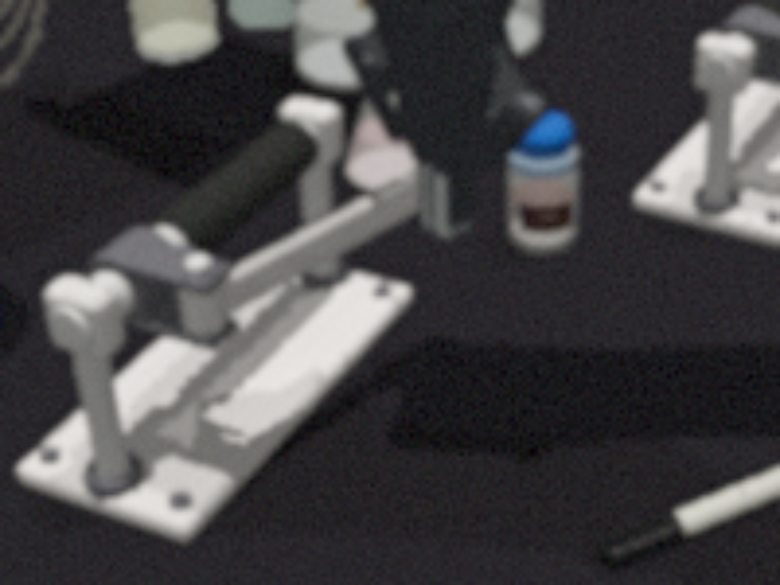

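View pics/w2.png

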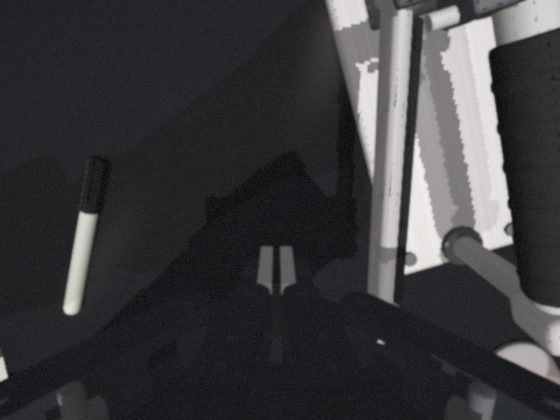

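Request:
carry_out --series "-0.1 0.8 0 -0.01 0; 0 0.8 0 0 0; 0 0.6 0 0 0; 0 0.3 0 0 0; 0 0 0 0 0"

```text
clock: 7.95
tcp_pos: [0.523, 0.1661, 0.1051]
orientation: [-2.181, -2.261, 0.0]
contact_force: [0.3, 0.3, 0.2]
grip_width: 0.0002
```

Request:
carry_out --series "0 0.3 0 0 0; 0 0.3 0 0 0; 0 0 0 0 0"

```text
clock: 8.32
tcp_pos: [0.5291, 0.1663, 0.1052]
orientation: [2.181, 2.261, 0.0]
contact_force: [0.4, 0.6, -0.8]
grip_width: 0.0001
```

Request:
carry_out --series "0 0.2 0 0 0; 0 0.2 0 0 0; 0 0 0 0 0"

```text
clock: 8.7
tcp_pos: [0.5331, 0.1664, 0.1052]
orientation: [2.181, 2.261, 0.0]
contact_force: [-0.7, 0.5, 0.1]
grip_width: -0.0001
```

Request:
carry_out --series "0 0.2 0 0 0; 0 0.2 0 0 0; 0 0 0 0 0"

```text
clock: 9.07
tcp_pos: [0.537, 0.1666, 0.1052]
orientation: [-2.181, -2.261, -0.0]
contact_force: [-0.6, -0.2, -0.1]
grip_width: 0.0002
```

Request:
carry_out --series "0 0.2 0 0 0; 0 0 0 0 0"

```text
clock: 9.32
tcp_pos: [0.5391, 0.1666, 0.1052]
orientation: [2.181, 2.261, 0.0]
contact_force: [-0.5, 0.3, 0.5]
grip_width: -0.0001
```

Request:
carry_out --series "0 0.2 0 0 0; 0 0 0 0 0"

```text
clock: 9.57
tcp_pos: [0.5402, 0.1667, 0.105]
orientation: [-2.18, -2.261, 0.002]
contact_force: [-3.2, -0.5, 2.1]
grip_width: -0.0001
```

Run:
```python
from h import *
w=eyes.grab_frame("wrist"); cv2.imwrite("pics/w3.png",w["color"])
S=eyes.grab_frame("scene"); c=S["color"][170:300,180:330]; cv2.imwrite("pics/sc3.png",cv2.resize(c,None,fx=4.5,fy=4.5))
o=r.get_obs();print(o["tcp_pos"],o["contact_force"],o["clock"])
```

```text
[0.54027132 0.16664856 0.10505118] [-3.22145376  0.88007913  0.7770571 ] 9.675
```

View pics/w3.png

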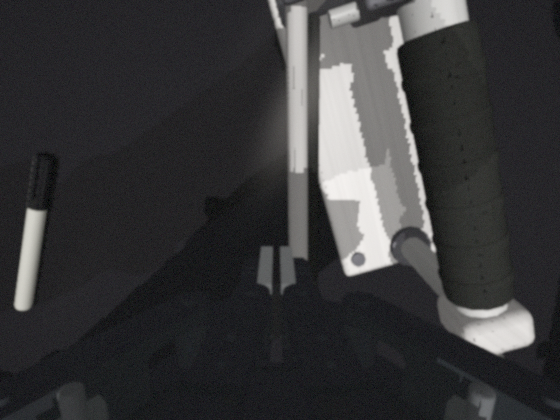

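View pics/sc3.png

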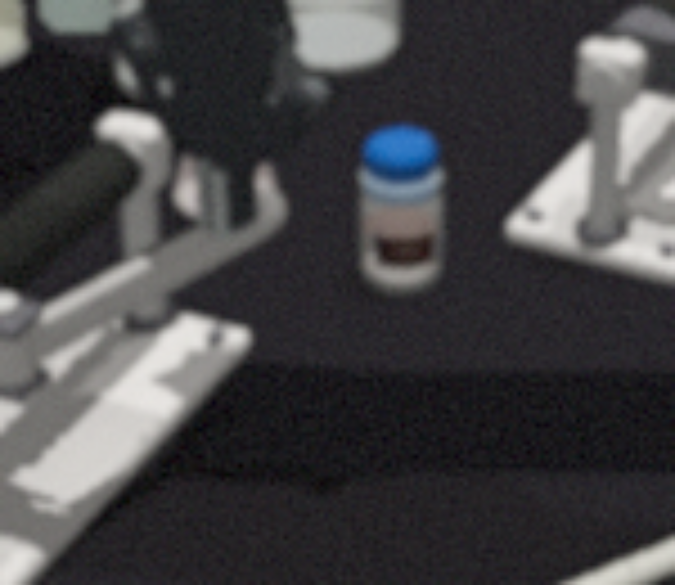

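Run:
```python
from h import *
S=eyes.grab_frame("scene"); T=eyes.grab_frame("top")
print(r.tip_reach)
p=[.6145,.233,.3175]
t=r.get_obs()["tcp_pos"]
c=cv2.resize(S["color"][180:260,190:270],None,fx=8,fy=8,interpolation=cv2.INTER_CUBIC)
def mk(X,col):
    q=(proj(S,X)-np.array([190,180])+.5)*8-.5
    for a in q: cv2.circle(c,tuple(np.round(a).astype(int)),4,col,-1); print(X,a/8+[190,180])
for h in (-.008,.0,.02): mk([[t[0],t[1],t[2]+h]],(0,0,255))
for z in (.104,.126):
  for a in (.1,.155): mk(W(p,lev(0,a,.008,z)),(0,255,0))
cv2.imwrite("pics/sc4.png",c)
for h in (.126-t[2],): pass
d=cv2.resize(T["color"][170:250,160:260],None,fx=7,fy=7,interpolation=cv2.INTER_CUBIC); cv2.imwrite("pics/top4.png",d)
o=r.get_obs();print(o["tcp_pos"],o["contact_force"],o["clock"])
```

```text
0.008
[[np.float64(0.5404331849880888), np.float64(0.16670307555160113), np.float64(0.0970915771970085)]] [231.48777536 232.83047654]
[[np.float64(0.5404331849880888), np.float64(0.16670307555160113), np.float64(0.10509157719700851)]] [231.31472018 229.60425074]
[[np.float64(0.5404331849880888), np.float64(0.16670307555160113), np.float64(0.1250915771970085)]] [230.87807362 221.4034654 ]
[[0.54565042 0.18522303 0.104     ]] [223.01485708 232.53709822]
[[0.54771244 0.1302617  0.104     ]] [241.64130781 222.39030727]
[[0.54565042 0.18522303 0.126     ]] [222.41862272 223.45892   ]
[[0.54771244 0.1302617  0.126     ]] [241.30958193 213.55811815]
[0.54043318 0.16670308 0.10509158] [-3.35168912 -0.98848513  1.01043367] 9.775
```

View pics/sc4.png

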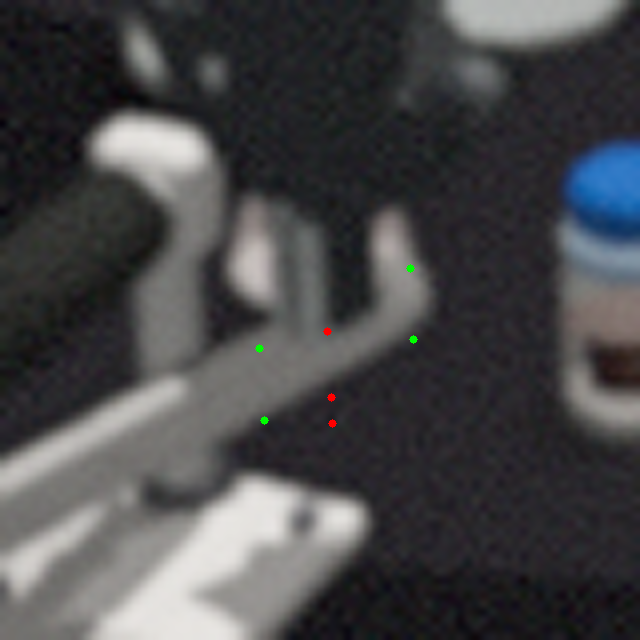

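View pics/top4.png

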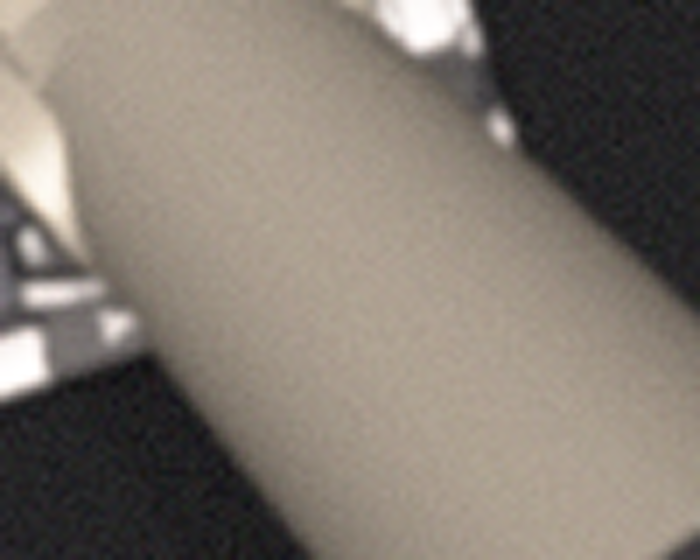

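Run:
```python
from h import *
S=eyes.grab_frame("scene")
print(proj(S,[[.4984,.1666,.1059-.008],[.4984,.1666,.1059+.022],[.54,.1667,.097],[.54,.1667,.125],[.54,.1667,.105]]))
c=cv2.imread("pics/sc2.png")
c=c[0:300,300:600]; c=cv2.resize(c,None,fx=2,fy=2,interpolation=cv2.INTER_CUBIC)
for X,col in (([.4984,.1666,.0979],(0,0,255)),([.4984,.1666,.1059],(0,255,0)),([.4984,.1666,.126],(255,255,0))):
    q=(proj(S,[X])[0]-[130,170])*3.9-[300,0]; cv2.circle(c,tuple(np.round(q*2).astype(int)),4,col,-1)
cv2.imwrite("pics/sc5.png",c)
```

```text
[[244.83910099 239.60935633]
 [244.41357684 227.1018116 ]
 [231.19095533 232.50492067]
 [230.58334326 221.07688877]
 [231.01849358 229.27842313]]
```

View pics/sc5.png

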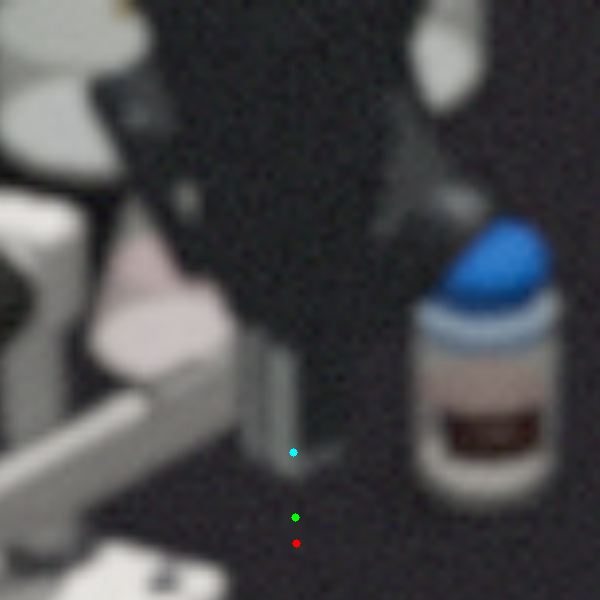

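Run:
```python
from h import *
w=eyes.grab_frame("wrist"); C=np.linalg.inv(w["T_tool_cam"]); print(w["T_tool_cam"].round(4))
f=dict(w,R=C[:3,:3],t=C[:3,3])
for z in (.008,0,-.011,-.02,-.03): print(z,proj(f,[[.011,0,z],[0,.009,z],[0,0,z]]).round(0).tolist())
c=cv2.resize(w["color"][210:330,220:340],None,fx=5,fy=5,interpolation=cv2.INTER_CUBIC)
c=np.clip(c.astype(float)*1.8,0,255).astype(np.uint8)
for z,col in ((.008,(0,0,255)),(-.02,(0,255,0))):
  for x in (-.011,.011):
    q=(proj(f,[[x,-.009,z],[x,0,z],[x,.009,z]])-[220,210])*5
    for a in q: cv2.circle(c,tuple(np.round(a).astype(int)),4,col,-1)
cv2.imwrite("pics/w5.png",c); o=r.get_obs(); print(o["contact_force"],o["moment"],o["clock"])
```

```text
[[ 9.000e-04 -9.639e-01 -2.662e-01  6.640e-02]
 [ 1.000e+00  6.000e-04  1.200e-03  3.000e-04]
 [-1.000e-03 -2.662e-01  9.639e-01 -1.631e-01]
 [ 0.000e+00  0.000e+00  0.000e+00  1.000e+00]]
0.008 [[275.0, 221.0], [292.0, 241.0], [275.0, 241.0]]
0 [[275.0, 226.0], [292.0, 246.0], [275.0, 246.0]]
-0.011 [[275.0, 233.0], [294.0, 255.0], [275.0, 255.0]]
-0.02 [[275.0, 240.0], [295.0, 263.0], [275.0, 263.0]]
-0.03 [[275.0, 249.0], [296.0, 273.0], [275.0, 273.0]]
[-3.84395112 -0.69614703  0.19409799] [-0.04421562  0.71979023  0.04956353] 9.875
```

View pics/w5.png

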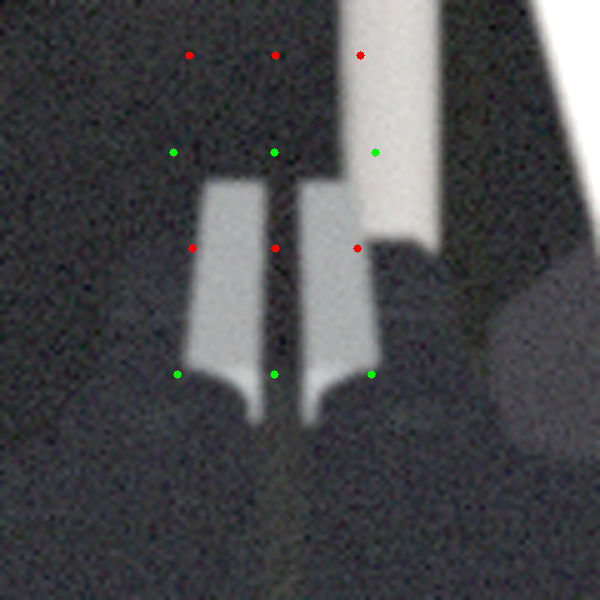

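Request:
carry_out --series "0 -0.6 0 0 0; 0 -0.4 0.5 0 0; 0 0 1.0 0 0; 0 0 0.5 0 0; 0 0 0 0 0; 0 0 0 0 0"

```text
clock: 10.62
tcp_pos: [0.5311, 0.1665, 0.0852]
orientation: [-2.181, -2.261, -0.0]
contact_force: [0.0, -0.0, 1.2]
grip_width: 0.0001
```

Run:
```python
from h import *
S=eyes.grab_frame("scene")
c=cv2.resize(S["color"][180:260,190:270],None,fx=8,fy=8,interpolation=cv2.INTER_CUBIC)
cv2.imwrite("pics/sc6.png",c); o=r.get_obs(); print(o["tcp_pos"],o["contact_force"],o["clock"]); t=o["tcp_pos"]
for h in (0,.01,.015,.02): print(h,(proj(S,[t+[0,0,h]])[0]-[190,180]+.5)*8)
```

```text
[0.53114705 0.16646694 0.08535303] [ 0.83374346 -0.50250828  0.43367275] 10.675
0 [358.68992483 473.44166406]
0.01 [357.10087024 441.46222634]
0.015 [356.30232651 425.32838132]
0.02 [355.50111535 409.09768483]
```

View pics/sc6.png

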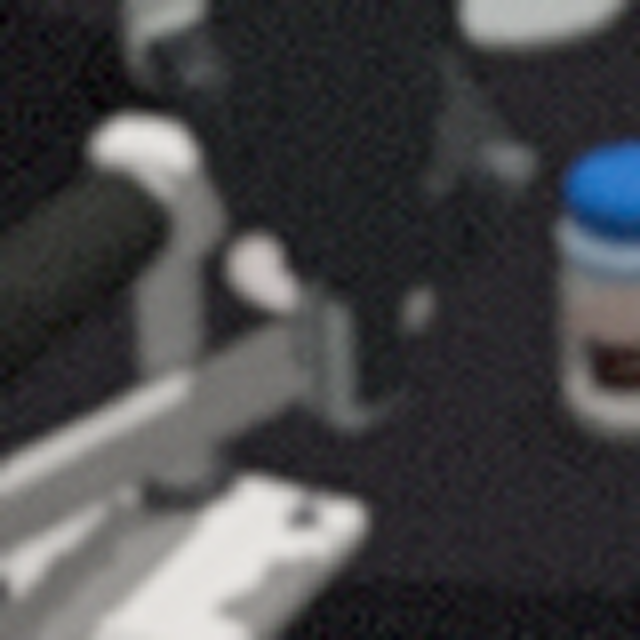

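Run:
```python
from h import *
p=[.6147,.233,.3165]; h=.0065
o=r.get_obs(); R=Ro.from_rotvec(o["orientation"]).as_matrix(); print("yang",np.arctan2(R[1,1],R[0,1]))
for a in np.arange(0,.31,.04):
    print(round(a,2),W(p,lev(a,.12,.008+h,.085)).round(4), "yang",round(p[2]-.28+a,3))
plan([tuple(W(p,lev(a,.12,.008+h,.085))[0])+(p[2]-.28+a,1) for a in (0,.04,.08,.12,.16,.20,.24,.28)])
```

```text
yang 0.03589533482891704
0.0 [[0.54   0.1651 0.085 ]] yang 0.036
0.04 [[0.5449 0.1648 0.085 ]] yang 0.076
0.08 [[0.5497 0.1646 0.085 ]] yang 0.116
0.12 [[0.5545 0.1647 0.085 ]] yang 0.156
0.16 [[0.5594 0.165  0.085 ]] yang 0.196
0.2 [[0.5642 0.1655 0.085 ]] yang 0.236
0.24 [[0.569  0.1661 0.085 ]] yang 0.276
0.28 [[0.5737 0.167  0.085 ]] yang 0.316
now [0.5311 0.1665 0.0854] yang 0.036 tilt [ 0.  0. -1.] q [ 0.04  0.5  -0.58  1.92  0.37  0.82 -0.7 ]
[-0.17  0.88  0.04] -0.001 ; 
[-0.05  0.48  0.  ] -0.04 ; 
[-0.05  0.48  0.  ] -0.04 ; 
[-0.05  0.48  0.  ] -0.04 ; 
[-0.05  0.48  0.  ] -0.04 ; 
[-0.05  0.48  0.  ] -0.04 ; 
[-0.05  0.48  0.  ] -0.04 ; 
[-0.05  0.48  0.  ] -0.04 ;
```

Request:
carry_out --series "-0.1 0.5 0 0 0; 0 0.4 0 0 0; 0 0.24 0 -0.02 0; -0.05 0.24 0 -0.02 0; 0 0.24 0 -0.02 0; -0.05 0.24 0 -0.02 0; 0 0 0 0 0"

```text
clock: 11.55
tcp_pos: [0.5489, 0.1657, 0.0851]
orientation: [-2.086, -2.347, 0.001]
contact_force: [-6.2, 2.4, 3.2]
grip_width: -0.0
```

Request:
carry_out --series "0 0.24 0 -0.02 0; -0.05 0.24 0 -0.02 0; 0 0.24 0 -0.02 0; -0.05 0.24 0 -0.02 0; 0 0 0 0 0"

```text
clock: 12.18
tcp_pos: [0.558, 0.1661, 0.085]
orientation: [-1.99, -2.428, 0.003]
contact_force: [-8.3, 0.9, 4.1]
grip_width: 0.0002
```

Run:
```python
from h import *
S=eyes.grab_frame("scene")
c=cv2.resize(S["color"][170:280,160:270],None,fx=5.4,fy=5.4,interpolation=cv2.INTER_CUBIC)
cv2.imwrite("pics/sc7.png",c)
w=eyes.grab_frame("wrist"); cv2.imwrite("pics/w7.png",w["color"])
o=r.get_obs(); print(o["tcp_pos"],o["contact_force"],o["moment"],o["clock"])
```

```text
[0.55787497 0.16599584 0.08502311] [-7.20289194  1.12194768  4.1990577 ] [0.27033015 1.48378325 0.04956995] 12.275
```

View pics/sc7.png

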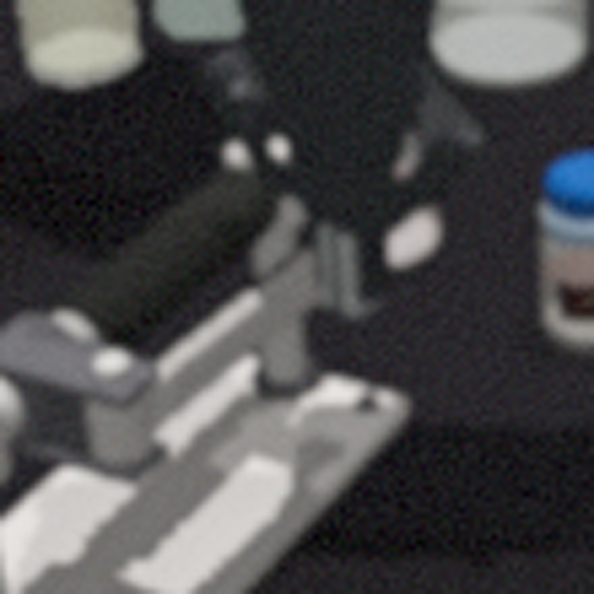

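View pics/w7.png

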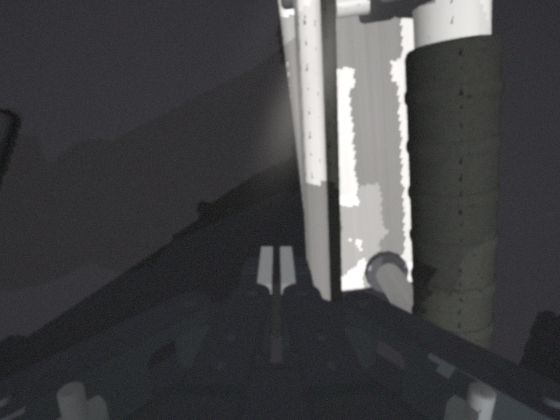

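Run:
```python
from h import *
S=eyes.grab_frame("scene"); p=[.6147,.233,.3165]
for a in (0,.1,.15,.2,.28):
    print(a,(proj(S,W(p,lev(a,.155,0)))[0]).round(1))
w=eyes.grab_frame("wrist");o=r.get_obs(); print(o["tcp_pos"],o["clock"])
R=Ro.from_rotvec(o["orientation"]).as_matrix(); M=np.eye(4); M[:3,:3]=R; M[:3,3]=o["tcp_pos"]
C=np.linalg.inv(M@w["T_tool_cam"]); w=dict(w); w["R"]=C[:3,:3]; w["t"]=C[:3,3]
im=np.clip(w["color"].astype(float)*1.8,0,255).astype(np.uint8)
im=cv2.resize(im[0:360,200:560],None,fx=1.65,fy=1.65,interpolation=cv2.INTER_CUBIC)
for a,col in ((.14,(0,255,0)),(.21,(0,0,255)),(.28,(255,0,255))):
    for b in (.008,-.005):
        q=(proj(w,W(p,[lev(a,s,b,.126) for s in (.02,.06,.1,.12,.155)]))-[200,0])*1.65
        cv2.polylines(im,[np.round(q).astype(int)],False,col,1)
q=(proj(w,W(p,[[-.016,.12,.115],[-.016,-.12,.115]]))-[200,0])*1.65
cv2.polylines(im,[np.round(q).astype(int)],False,(255,255,0),1)
cv2.imwrite("pics/w8.png",im)
```

```text
0 [238.4 216.3]
0.1 [233.1 214.1]
0.15 [230.3 213.1]
0.2 [227.5 212.2]
0.28 [222.8 210.9]
[0.55785048 0.16604184 0.08504199] 12.375
```

View pics/w8.png

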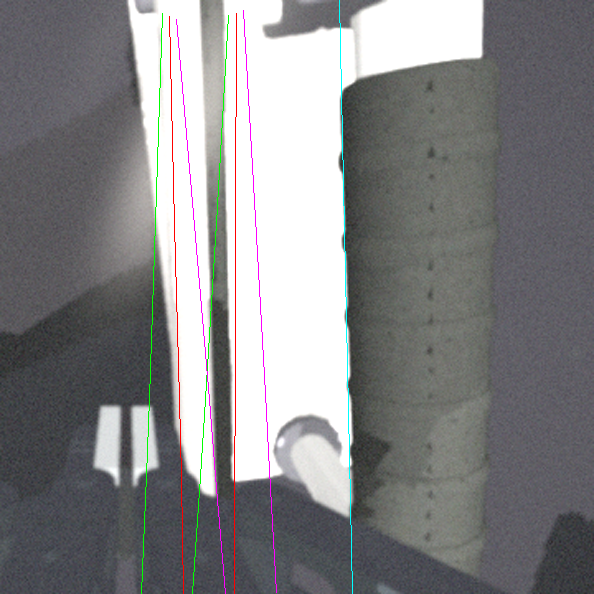

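Request:
carry_out --series "0 -0.5 0 0.03 0; 0 -0.5 0 0.03 0; 0 -0.5 -0.2 0.03 0; 0 -0.3 -0.5 0.03 0; 0.1 0 -0.4 0.03 0; 0 0 0 0 0; 0 0 0 0 0"

```text
clock: 13.25
tcp_pos: [0.5421, 0.1636, 0.0966]
orientation: [2.169, 2.271, 0.001]
contact_force: [-4.2, -1.6, 2.1]
grip_width: -0.0002
```

Run:
```python
from h import *
S=eyes.grab_frame("scene")
c=cv2.resize(S["color"][170:260,180:280],None,fx=7,fy=7,interpolation=cv2.INTER_CUBIC)
c=np.clip(c.astype(float)*1.6,0,255).astype(np.uint8)
cv2.imwrite("pics/sc9.png",c)
w=eyes.grab_frame("wrist"); im=np.clip(w["color"].astype(float)*2.5,0,255).astype(np.uint8)
cv2.imwrite("pics/w9.png",cv2.resize(im[200:400,180:440],None,fx=3,fy=3))
plan([(.5395,.166,.097,.036,1)])
o=r.get_obs(); print(o["contact_force"],o["clock"])
```

```text
now [0.542  0.1636 0.0966] yang 0.046 tilt [ 0.001 -0.    -1.   ] q [ 0.05  0.5  -0.58  1.89  0.36  0.85 -0.67]
[ 0.25 -0.24 -0.04] 0.01 ; 
[-3.70700938 -1.98841096  2.42107275] 13.35
```

View pics/sc9.png

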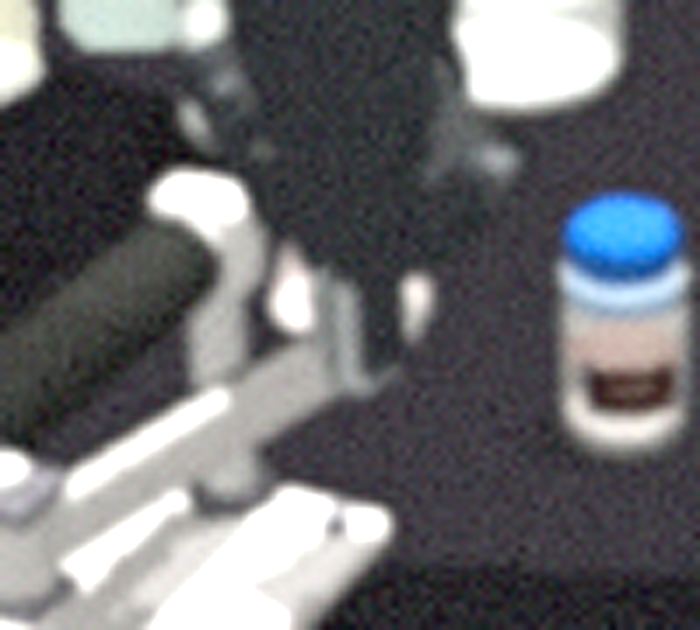

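View pics/w9.png

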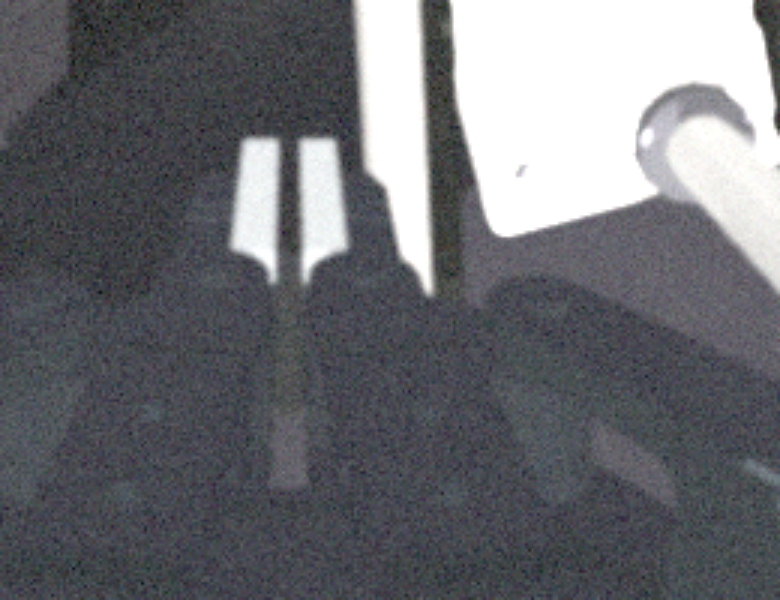

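Request:
carry_out --series "0.05 0.3 0 -0.02 0; 0.05 0.3 0 -0.03 0; 0 0.3 0 -0.03 0; -0.05 0.3 0 -0.03 0; 0 0.3 0 -0.02 0; 0 0 0 0 0"

```text
clock: 14.1
tcp_pos: [0.5567, 0.1643, 0.0963]
orientation: [2.018, 2.406, -0.003]
contact_force: [-5.0, -5.4, 5.5]
grip_width: -0.0004
```

Request:
carry_out --series "-0.05 0.25 0 -0.02 0; 0 0.25 0 -0.02 0; 0 0 0 0 0"

```text
clock: 14.48
tcp_pos: [0.5615, 0.1647, 0.0963]
orientation: [1.97, 2.446, -0.003]
contact_force: [-6.7, -5.1, 5.6]
grip_width: 0.0004
```

Request:
carry_out --series "-0.1 0.2 0 -0.02 0; -0.05 0.2 0 -0.02 0; 0 0 0 0 0"

```text
clock: 14.85
tcp_pos: [0.5653, 0.1649, 0.0963]
orientation: [1.92, 2.487, -0.003]
contact_force: [-6.7, -4.5, 5.6]
grip_width: -0.0001
```

Request:
carry_out --series "-0.05 0.2 0 -0.02 0; 0 0 0 0 0"

```text
clock: 15.1
tcp_pos: [0.5672, 0.1652, 0.0963]
orientation: [-1.895, -2.506, 0.002]
contact_force: [-6.2, -4.3, 6.3]
grip_width: 0.0
```

```bash
cat > lv.py <<'E'
from h import *
import sys
p=[.6147,.233,.3165]
w=eyes.grab_frame("wrist");o=r.get_obs(); print(o["tcp_pos"],o["contact_force"],o["moment"],o["clock"])
R=Ro.from_rotvec(o["orientation"]).as_matrix(); M=np.eye(4); M[:3,:3]=R; M[:3,3]=o["tcp_pos"]
print("yang",np.arctan2(R[1,1],R[0,1]))
C=np.linalg.inv(M@w["T_tool_cam"]); w=dict(w); w["R"]=C[:3,:3]; w["t"]=C[:3,3]
im=np.clip(w["color"].astype(float)*1.3,0,255).astype(np.uint8)
im=cv2.resize(im[0:360,200:560],None,fx=1.65,fy=1.65,interpolation=cv2.INTER_CUBIC)
for a,col in ((.18,(0,255,0)),(.23,(0,0,255)),(.28,(255,0,255))):
    for b in (-.005,):
        q=(proj(w,W(p,[lev(a,s,b,.126) for s in (.02,.06,.1,.12,.155)]))-[200,0])*1.65
        cv2.polylines(im,[np.round(q).astype(int)],False,col,1)
cv2.imwrite("pics/%s.png"%sys.argv[1],im)
E
python3 lv.py w10
```

```text
[0.56716441 0.16515082 0.0963692 ] [-7.12824935 -4.56176704  5.32353616] [-0.68090908  1.5043352  -0.01177286] 15.15
yang 0.27582989248176726
```

View pics/w10.png

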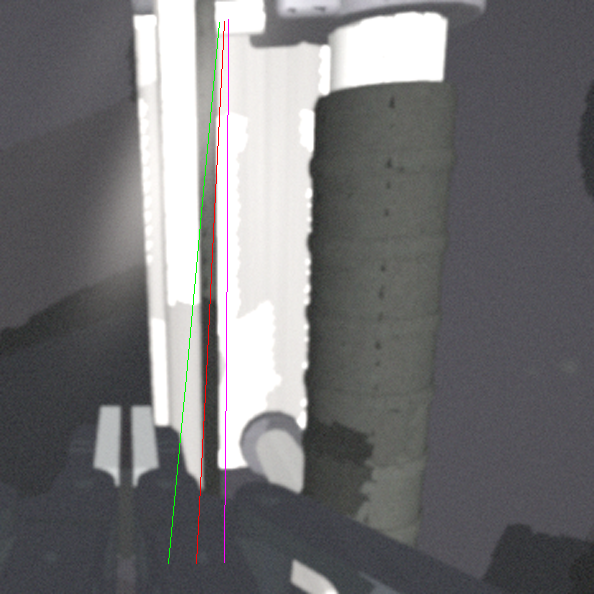

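Request:
carry_out --series "0 0.15 0 -0.01 0; 0 0 0 0 0"

```text
clock: 15.4
tcp_pos: [0.5683, 0.1653, 0.0963]
orientation: [-1.882, -2.515, 0.004]
contact_force: [-8.6, -3.4, 6.1]
grip_width: 0.0002
```

Request:
carry_out --series "0 0.15 0 -0.01 0; 0 0 0 0 0"

```text
clock: 15.65
tcp_pos: [0.5686, 0.1653, 0.0962]
orientation: [-1.869, -2.524, 0.007]
contact_force: [-12.4, -5.6, 10.3]
grip_width: 0.0001
```

Request:
carry_out --series "0 0.05 0 0 0; 0 0 0 0 0; 0 0 0 0 0; 0 0 0 0 0; 0 0 0 0 0; 0 0 0 0 0; 0 0 0 0 0; 0 0 0 0 0"

```text
clock: 16.65
tcp_pos: [0.5687, 0.1653, 0.0962]
orientation: [-1.869, -2.523, 0.008]
contact_force: [-13.0, -6.1, 10.6]
grip_width: -0.0
```

Request:
carry_out --series "0 0 0 0 0; 0 0 0 0 0; 0 0 0 0 0; 0 0 0 0 0; 0 0 0 0 0"

```text
clock: 17.27
tcp_pos: [0.5687, 0.1653, 0.0962]
orientation: [-1.869, -2.523, 0.008]
contact_force: [-12.1, -6.5, 10.1]
grip_width: -0.0
```

```bash
python3 lv.py w11
```

```text
[0.5686841  0.16530051 0.09619039] [-12.61370472  -4.76630855  10.43875139] [-1.17006391  2.63944158 -0.0426055 ] 17.325
yang 0.2958537442181369
```

View pics/w11.png

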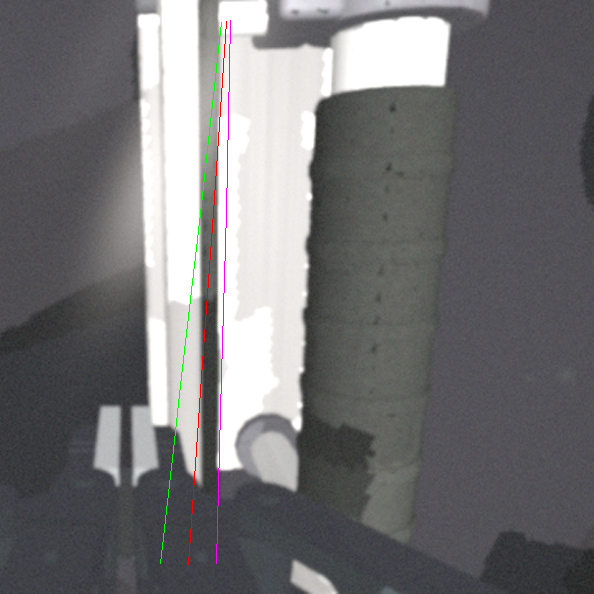

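Request:
carry_out --series "0 -0.5 0 0.04 0; 0 -0.7 0 0.04 0; 0 -0.8 0 0.05 0; 0 -0.8 0 0.05 0; 0 -0.8 0 0.05 0; 0 -1.0 0 0.04 0; 0 -1.5 0 0 0; 0 -1.5 0 0 0"

```text
clock: 18.32
tcp_pos: [0.4956, 0.1584, 0.0964]
orientation: [2.191, 2.251, 0.002]
contact_force: [0.6, 1.2, 0.3]
grip_width: -0.0001
```

Request:
carry_out --series "0 0 -2 0 0; 0 0 -3 0 0; 0 0 -3 0 0; 0 -1.5 -2 0 0; 0 -2 0 0 0; 0 0 0 0 0; 0 0 0 0 0"

```text
clock: 19.2
tcp_pos: [0.4612, 0.1571, 0.1962]
orientation: [2.192, 2.25, 0.001]
contact_force: [0.4, 1.1, -0.7]
grip_width: -0.0
```

```bash
python3 - <<'E'
from h import *
p=[.6147,.233,.3165]
S=eyes.grab_frame("scene")
for a in (0,.1): print((proj(S,W(p,lev(a,.155,0)))[0]).round(1))
c=cv2.resize(S["color"][130:330,130:400],None,fx=2.8,fy=2.8); cv2.imwrite("pics/sc12.png",c)
o=r.get_obs(); print(o["tcp_pos"],o["contact_force"],o["clock"])
d=cv2.resize(S["color"][190:310,130:255],None,fx=5,fy=5,interpolation=cv2.INTER_CUBIC); cv2.imwrite("pics/sc12z.png",d)
E
python3 lv.py w12
```

```text
[238.4 216.3]
[233.1 214.1]
[0.46134646 0.15712801 0.19607935] [-0.55335009 -0.62165582  0.12859031] 19.25
[0.4613314  0.1571585  0.19601689] [-0.0204376   0.43040827 -0.28451287] [-0.01500302 -0.03242342  0.01466298] 19.3
yang 0.025735447008489162
```

View pics/sc12.png

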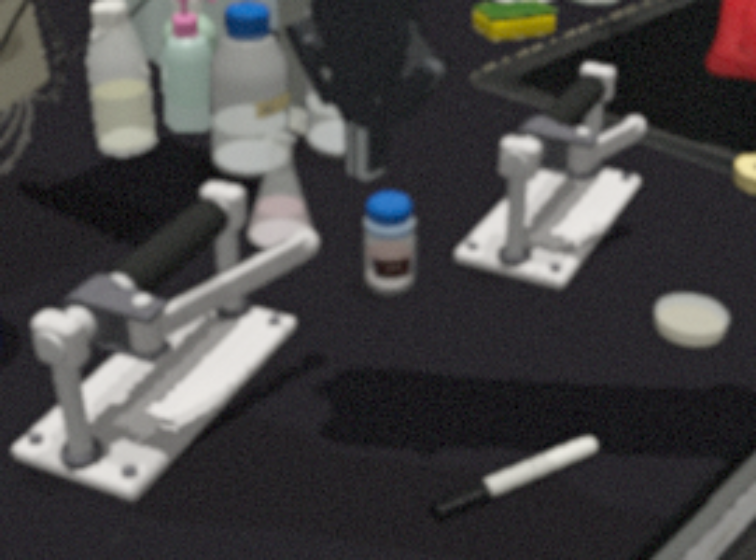

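View pics/sc12z.png

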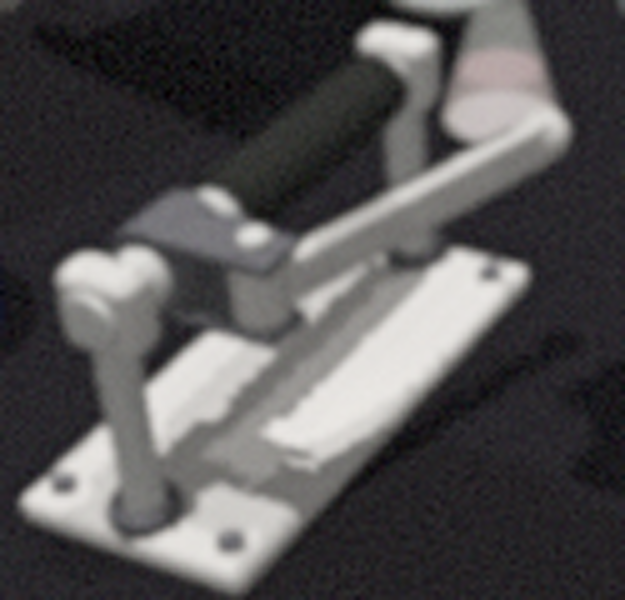

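View pics/w12.png

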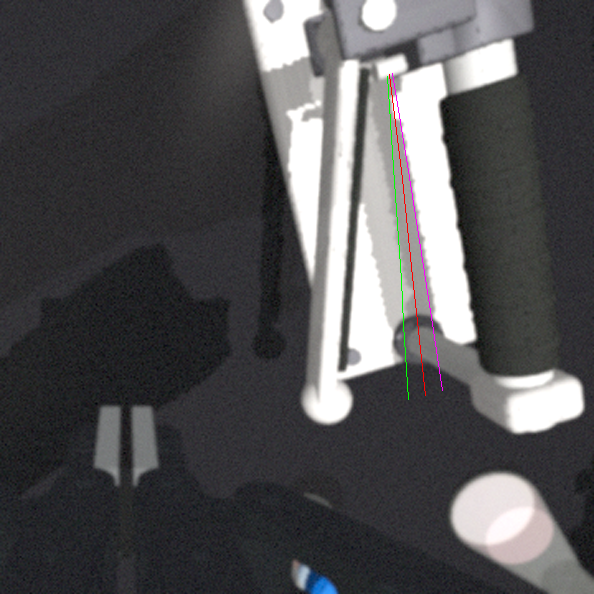

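The lever is back at its rest position: the ball is at zoomed scene pixel (553,133), the same as in the first picture. Everything else stands where it did, and the gripper is clear with no contact force.

```bash
python3 -c "
from h import *
print(r.hand_in())"
```

```text
the job is handed in; nothing more can be done
None
```

I pressed the long (brake) lever in to its stop with the outside of the shut fingers and held it there for about 1.6–1.9 s. I then backed off and let it spring out, and handed the job in at about 19 s.

**At the stop:** the TCP stopped advancing and the force rose from about 8–9 N to about 14 N horizontally. Including an upward part of about 10 N it was roughly 17 N in all, well below 35 N. In the wrist picture the lever was parallel to its bar, with the gap still open.

**After release:** the ball end was back at its starting pixel and the wrist force was about zero. The gripper stood clear. The short lever, bottle, flask, dish and marker looked unmoved in the scene picture.

**What disagreed or went differently:**
- **Fingertip height:** the pictures showed the shut fingertips about 15 mm behind the TCP, not 8 mm ahead as `r.tip_reach` says. Because of this I made one light touch and one partial press (to about 0.2 rad, 7–8 N) before the full press. After the partial press I backed off most of the way to change the height, but the lever was still lightly touched (about 4 N).
- **Contact point:** the finger's sloping back probably met the lever near its top edge rather than exactly at half height, which explains the upward force.
- **Lever fit:** my fitted position for the lever was about 2 mm off at the stop, so I judged the stop by force and parallelism.

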